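Put the hall ornaments back on their coasters

ROBOT

A 6-joint arm with a two-finger parallel gripper is mounted at the origin on the work surface. World frame = base frame: x ahead of the robot, y to its left, z up, the work surface at z = 0. Lengths are in m, angles in degrees, forces in N, time in s.
With the tool pointing down it reaches from about 0.25 to 0.8 m from the base axis. Payload 3.9 kg.
Tool frame: the origin (TCP) lies midway between the tips of the shut fingers; the grasp point (between the pads) lies 19 mm behind it; z points along the fingers, y is the line along which they close (so a half turn about z gives the same grasp; the last joint's range is limited). The gripper opens to 85 mm and grips with 20 to 120 N. Pads are 22 mm wide; open, the fingers measure 114 mm over their backs; the gripper's body (76 mm by 85 mm) begins 54 mm behind the grasp point. The pads swing forward as they close: fully open they stand 13 mm farther back than shut.
Start: joints at [68.411, 14.897, -7.913, 67.191, 0, 90], TCP at [0.193, 0.488, 0.231] pointing down, gripper open.
Joint ranges: [-159.42, 159.42], [-47.68, 98.78], [-73.54, 78.23], [-108.79, 121.32], [-90, 84.71], [-180, 180]. Speed limits (degrees/s): [147.25, 147.25, 180, 180, 180, 180].

INTERFACE

Orientations are given as a 3x3 rotation matrix whose columns are the frame's x, y, z axes.
In Python, from station import arm gives the robot as it stands.
- The arm moves only by the tool carry_out, never from a script. Its argument "increments" is a list of rows, each a list of 3 entries, a list of its own where there are three numbers: the turn, a rotation vector about the tool's x, y, z in degrees, then the shift along the tool's x, y, z in cm, then the finger opening in cm, from 0 to 8.54. In form: [[[rx, ry, rz], [tx, ty, tz], grip], ...]. A call has 1 to 8 rows; each row is the pose to reach, as a shift and turn from the pose commanded when the call began, along the tool's axes at that moment; what a row does not reach only later rows make up. A row lasts 1/8 s, in which the tool goes at most 62.5 mm and 10.7 degrees, less where a joint would pass 70% of its speed; a pose out of reach is approached as far as the arm can. A call with a gripper value outside its range is refused whole. The fingers move at their own pace and stop on an object; "force" is the grip in N (left out, the last holds). Time passes only in rows, so rows that repeat a pose let the fingers close. It gives the time, the measured TCP pose, the force, the opening and the grip force at its end, in the units of the state.
- arm.get_obs(): the state, without advancing time (a new reading comes with each control period).
- arm.get_image(name): name is "side" or "top"; returns (picture, depth): 384x512x3 uint8, blue, green, red; 384x512 float32, m along the optical axis (not along the pixel's ray), 0 where there is no reading.
- arm.calibration(name): a dict with "fx", "fy", "cx", "cy" (pixels), "R" (3x3) and "t" (3): a world point X has camera coordinates R X + t. Camera axes: x right, y down, z forward; pixel columns grow to the right and rows downward; lengths in m; the calibration is good to about 2 mm. A picture is of the moment at which its call begins. calibration takes no time and is no camera call.
- arm.finish_job(): hands the job in; it is judged then, once.
Trained networks look in the newest picture that a camera, given by its name, has taken for a name from the list of things; names that differ only in an ending like _2 or _b are one class to them, and where a whole thing is asked for, a point or a joint stands for the part that bears it (a point fixed in the world has none). Each returns a list of dicts, best first, with "confidence" (0 to 1); they miss things now and then, are a little off and sometimes report something else, mostly with a low value. They report only what shows in the picture. A call takes as long as a camera call. They do not tell look-alikes from the thing itself.
- arm.spot_in(query, camera): "pixel" ([column, row] in pixels, amid what is visible of it).
The state is a dict: "time": time; "joints": joint angles; "joint_vel": joint speeds; "joint_efforts": joint torques, N m; "tool_pos": TCP position; "eef_rot": TCP orientation; "ft_force": force on the tool from outside, world axes, zero at the start; "moment": the same for the moment, N m; "finger_gap": finger opening in m; "finger_force": force on a finger pad.
Only numpy, scipy, OpenCV 4.12 (cv2) and the standard library are available. Lean on these libraries where they do the work, as an engineer would, in place of code of your own. Each camera call takes 0.05 s, during which the arm holds its last target. There are 200 camera calls.

TASK

The top of the hall console has been dusted: put the candle, the scent bottle, the plant pot and the spectacle case back, each upright and centred on the wooden coaster of its own shape, with straight sides lined up with the coaster's edges. Knock none of them over, and leave the polish tin and the little white bowl where they are.

Things in the scene. Friction and masses are not known exactly. Their poses are not given: they have to be found in the camera images.
- candle: Round blue ceramic candle pot with pale wax and a short wick: an upright cylinder 56 mm in diameter, 62 mm tall (wick to 72 mm). Origin: centre of its underside, z up. About 0.25 kg.
- bottle: Square amber glass scent bottle: body 44 x 44 mm and 58 mm tall (sides square to its x and y axes), above it a round brass cap 26 mm in diameter, 84 mm tall in all. Origin: centre of its underside, z up. About 0.25 kg.
- planter: Six-sided concrete plant pot, 60 mm across the flats (69 mm across the corners), 58 mm tall, with a small green succulent in its top reaching to 79 mm and lying within 22 mm of the axis. Two of its flats face its own +x and -x, the others follow every 60 degrees. Origin: centre of its underside, z up. About 0.35 kg.
- case: Oblong black spectacle case, 130 mm long (its x axis), 44 mm wide (its y axis), 36 mm tall, with a thin steel seam round it; edges rounded by 6 mm. It lies flat. Origin: centre of its underside, z up. About 0.15 kg.
- round_pad: Round flat wooden coaster, 76 mm in diameter, 8 mm thick, fixed, with a thin dark ring inlaid in it. Origin: centre of its underside (on the table), z up; its flat top is 8 mm higher.
- square_pad: Square flat wooden coaster, 64 x 64 mm (edges square to its x and y axes), 8 mm thick, fixed, with a thin dark square inlaid in it. Origin: centre of its underside, z up; flat top 8 mm higher.
- hex_pad: Six-sided flat wooden coaster, 78 mm across the flats, 8 mm thick, fixed, with a thin dark hexagon inlaid in it. Two of its edges face its own +x and -x. Origin: centre of its underside, z up; flat top 8 mm higher.
- oblong_pad: Oblong flat wooden coaster, 144 mm (its x axis) x 60 mm (its y axis), 8 mm thick, fixed, with a thin dark oblong inlaid in it. Origin: centre of its underside, z up; flat top 8 mm higher.
- tin: Bystander: a flat round metal shoe-polish tin, 54 mm in diameter, 22 mm tall, loose, to be left alone. Origin: centre of its underside.
- dish: Bystander: a small white ceramic bowl, 56 mm in diameter, 22 mm tall, loose, to be left alone. Origin: centre of its underside.
Mind the look-alikes: they are no part of the job. Leave any green or grey look-alike of the oblong_pad alone.

How it is judged:
By the outcome, as a careful person would: the job done as asked, in the order asked, and still so for the second after the job is handed in, with the robot touching nothing.
It also fails if it takes over 122 s, if anything falls off the work surface, if the arm or the gripper's body presses on something with over 40 N, if the wrist force passes 120 N, or if a joint passes its speed limit or range.

## Working session

There is one attempt and no reset: what is moved stays moved. The work goes in short steps, Python scripts to look and compute and a tool call to move; the robot and the scene stay as the last step left them, time stands still between calls to the robot, and variables do not carry over. Pictures are saved under pics/ and viewed, at most 14 in all, crops included, and the job is handed in when it is done.

Besides the shell and the picture viewer there is one more tool, called after ">>>" by a JSON object that holds its "fn" and its "kwargs". carry_out: Moves the arm, as the interface text tells. Its arguments: {"type":"object","properties":{"increments":{"type":"array"},"force":{"type":"number"}},"required":["increments"]}

```bash
mkdir -p pics; ls; python3 - <<'E'
from station import arm
import cv2,numpy as np
for n in("top","side"):
    im,d=arm.get_image(n); cv2.imwrite(f"pics/{n}0.png",im); np.save(f"pics/{n}0.npy",d)
    c=arm.calibration(n); print(n,c)
    for q in("candle","bottle","planter","case","round_pad","square_pad","hex_pad","oblong_pad","tin","dish"):
        print(q,[(np.round(r["pixel"]).tolist(),round(r["confidence"],2)) for r in arm.spot_in(q,n)])
o=arm.get_obs();print(o)
E
```

```text
pics
top {'fx': 385.18670717361147, 'fy': 385.18670717361147, 'cx': 252.9717347915964, 'cy': 191.59778251731788, 'R': array([[ 0.01778966, -0.99976783,  0.01215767],
       [-0.9982969 , -0.01843654, -0.05534794],
       [ 0.05555924, -0.01115234, -0.99839311]]), 't': array([0.05208869, 0.48456676, 1.17284708])}
candle [([364.0, 228.0], 0.92)]
bottle [([398.0, 172.0], 0.65), ([143.0, 173.0], 0.59)]
planter [([240.0, 198.0], 0.8)]
case [([321.0, 136.0], 0.77)]
round_pad [([301.0, 201.0], 0.72)]
square_pad [([397.0, 171.0], 0.86)]
hex_pad [([231.0, 140.0], 0.62), ([238.0, 198.0], 0.39)]
oblong_pad [([164.0, 287.0], 0.98), ([184.0, 217.0], 0.94), ([280.0, 90.0], 0.7), ([100.0, 184.0], 0.67)]
tin [([343.0, 179.0], 0.79)]
dish [([198.0, 178.0], 0.56)]
side {'fx': 477.94997326730874, 'fy': 477.94997326730874, 'cx': 249.85330481934898, 'cy': 182.7326741440678, 'R': array([[ 0.96241124, -0.2713964 , -0.01042059],
       [-0.15110315, -0.5031633 , -0.85087868],
       [ 0.22568216,  0.8204698 , -0.52525887]]), 't': array([-0.46186528,  0.15563019,  1.37057036])}
candle [([240.0, 266.0], 0.92)
[... 546 characters left out ...]
5.93096610e-04,  9.00010903e+01]), 'joint_vel': array([ 0.0285286 , -0.0793231 ,  0.02146765,  0.01930821,  0.04848388,
        0.06818564]), 'joint_efforts': array([-1.93267001e-04, -4.05625105e+01,  2.54239172e+01,  1.04289276e-03,
        8.45988939e-05, -3.86489177e-06]), 'tool_pos': array([0.19316259, 0.48815622, 0.2313042 ]), 'eef_rot': array([[-9.29844893e-01,  3.67951729e-01,  3.39374181e-06],
       [ 3.67951728e-01,  9.29844893e-01, -1.95573410e-05],
       [-1.03518109e-05, -1.69365605e-05, -1.00000000e+00]]), 'ft_force': array([ 0.02620757, -0.20656668,  0.22613652]), 'moment': array([ 0.00328499, -0.00026594,  0.0628391 ]), 'finger_force': 0.0, 'finger_gap': 0.08527737341966464}
```

```bash
python3 - <<'E'
import cv2
for n,(x,y,w,h) in {"top":(60,50,400,300),"side":(60,80,400,300)}.items():
    im=cv2.imread(f"pics/{n}0.png")[y:y+h,x:x+w]
    cv2.imwrite(f"pics/{n}0c.png",cv2.resize(im,None,fx=2,fy=2,interpolation=cv2.INTER_CUBIC))
E
```

```text
(no output)
```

View pics/top0c.png

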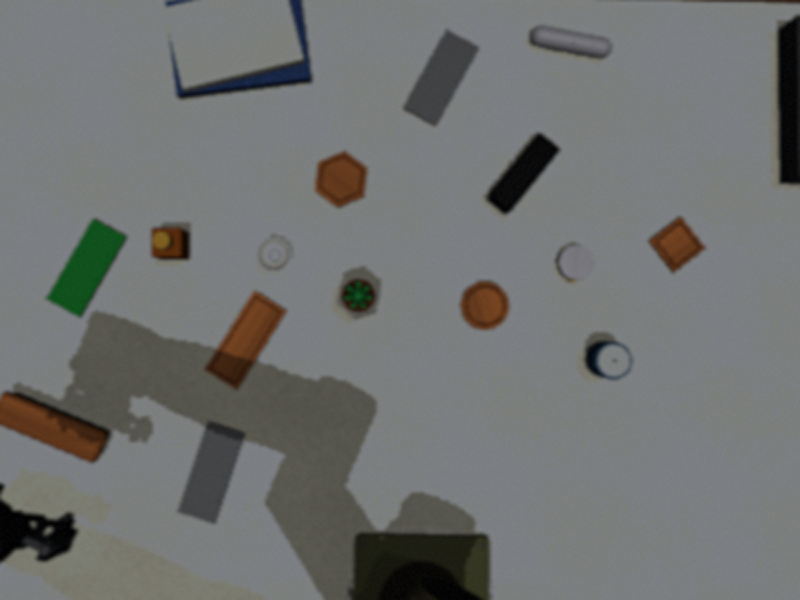

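View pics/side0c.png

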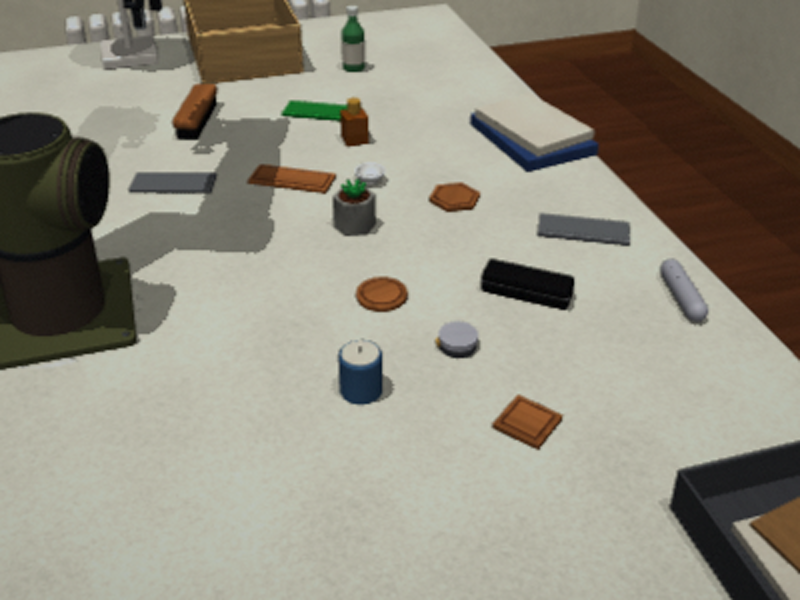

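The top view shows the candle at (364,229), bottle (145,171), planter (239,197) and case (322,136). The wooden coasters are round (302,202), square (398,172), hex (231,140) and oblong (183,220, half in shadow). The green and grey oblongs are look-alikes. Next I measure precisely using the depth clouds and rectified views.

```bash
cat > h.py <<'E'
import cv2,numpy as np
from station import arm
def cloud(n,d):
    c=arm.calibration(n); v,u=np.mgrid[0:384,0:512]
    P=np.stack([(u-c["cx"])/c["fx"]*d,(v-c["cy"])/c["fy"]*d,d],-1)
    return (P-c["t"])@c["R"]
def proj(n,X):
    c=arm.calibration(n); p=np.asarray(X)@c["R"].T+c["t"]
    return np.stack([c["fx"]*p[...,0]/p[...,2]+c["cx"],c["fy"]*p[...,1]/p[...,2]+c["cy"]],-1)
def lift(n,uv,z):
    c=arm.calibration(n); r=np.array([(uv[0]-c["cx"])/c["fx"],(uv[1]-c["cy"])/c["fy"],1])@c["R"]
    o=-c["t"]@c["R"]; return o+r*(z-o[2])/r[2]
def ortho(n,im,cx,cy,z,half=0.1,res=0.0005):
    k=int(2*half/res); a=(np.arange(k)-k/2)*res   # row: x, col: y
    X=np.stack(np.broadcast_arrays(cx+a[:,None],cy+a[None],z),-1)
    m=proj(n,X).astype(np.float32)
    return cv2.remap(im,m[...,0],m[...,1],cv2.INTER_CUBIC)
E
python3 - <<'E'
from h import *
px={"candle":(364,229,.062),"bottle":(145,171,.058),"planter":(239,197,.058),"case":(322,136,.036),"round":(302,202,.008),"square":(398,172,.008),"hex":(231,140,.008),"oblong":(183,220,.008),"tin":(347,181,.022),"dish":(197,176,.022)}
C={n:cloud(n,np.load(f"pics/{n}0.npy")) for n in("top","side")}
tiles=[]
for k,(u,v,z) in px.items():
    X=lift("top",(u,v),z); out=[]
    for n in C:
        P=C[n].reshape(-1,3); s=P[np.linalg.norm(P[:,:2]-X[:2],axis=1)<.025]
        ring=P[np.abs(np.linalg.norm(P[:,:2]-X[:2],axis=1)-.1)<.02]
        out.append((len(s),*np.round(np.percentile(s[:,2],[10,50,90,99])*1000,1),"tab",round(np.median(ring[:,2])*1000,1)))
    print(k,np.round(X[:2],4),out)
    tiles.append([ortho(n,cv2.imread(f"pics/{n}0.png"),*X[:2],z,.09,.0009) for n in("top","side")])
# montage: 
S=[np.vstack(t) for t in tiles[:4]];S2=[np.vstack(t) for t in tiles[4:8]]
cv2.imwrite("pics/m1.png",cv2.resize(np.hstack(S+S2),None,fx=.5,fy=.5,interpolation=cv2.INTER_AREA))
# colour stats of pads
E
```

```text
candle [ 0.3765 -0.2676] [(313, np.float64(6.6), np.float64(58.8), np.float64(62.7), np.float64(65.2), 'tab', np.float64(-1.7)), (167, np.float64(61.8), np.float64(63.8), np.float64(65.5), np.float64(68.0), 'tab', np.float64(1.5))]
bottle [0.5362 0.3821] [(302, np.float64(-1.5), np.float64(53.8), np.float64(82.4), np.float64(86.2), 'tab', np.float64(-1.7)), (268, np.float64(5.5), np.float64(44.2), np.float64(78.4), np.float64(89.1), 'tab', np.float64(2.9))]
planter [0.4643 0.1024] [(221, np.float64(54.8), np.float64(60.3), np.float64(74.7), np.float64(77.4), 'tab', np.float64(-1.8)), (154, np.float64(49.8), np.float64(64.2), np.float64(78.3), np.float64(82.4), 'tab', np.float64(2.2))]
case [ 0.656  -0.1464] [(204, np.float64(30.5), np.float64(33.8), np.float64(36.4), np.float64(39.5), 'tab', np.float64(-1.9)), (249, np.float64(3.9), np.float64(34.3), np.float64(39.5), np.float64(41.4), 'tab', np.float64(1.8))]
round [ 0.4544 -0.0914] [(205, np.float64(4.0), np.float64(6.6), np.float64(9.6), np.float64(11.8), 'tab', np.float64(-1.9)), (141, np.float64(8.1), np.float64(10.3), np.float6
[... 484 characters left out ...]
 np.float64(2.2))]
oblong [0.3925 0.2742] [(212, np.float64(3.8), np.float64(6.4), np.float64(9.4), np.float64(11.7), 'tab', np.float64(-1.9)), (80, np.float64(7.7), np.float64(10.5), np.float64(12.7), np.float64(15.0), 'tab', np.float64(2.6))]
tin [ 0.521  -0.2271] [(217, np.float64(16.6), np.float64(20.2), np.float64(23.0), np.float64(24.8), 'tab', np.float64(-1.7)), (216, np.float64(5.8), np.float64(23.2), np.float64(25.6), np.float64(27.1), 'tab', np.float64(1.7))]
dish [0.5276 0.2329] [(215, np.float64(1.7), np.float64(10.1), np.float64(19.1), np.float64(23.0), 'tab', np.float64(-1.4)), (122, np.float64(1.4), np.float64(14.0), np.float64(24.1), np.float64(26.3), 'tab', np.float64(2.9))]
```

```bash
cat > fit.py <<'E'
from h import *
from scipy.optimize import minimize
def poly(k):
    a=np.radians(np.arange(0,360,10))
    cyl=lambda r:np.stack([r*np.cos(a),r*np.sin(a)],1)
    rec=lambda x,y:np.array([[x,y],[-x,y],[-x,-y],[x,-y]])/2
    h=lambda f:f/2/np.cos(np.pi/6)*np.stack([np.cos(np.radians(30+60*np.arange(6))),np.sin(np.radians(30+60*np.arange(6)))],1)
    return {"candle":cyl(.028),"bottle":rec(.044,.044),"planter":h(.06),"case":rec(.13,.044),"round":cyl(.038),"square":rec(.064,.064),"hex":h(.078),"oblong":rec(.144,.06)}[k]
def solid(k,zb=0):
    H={"candle":.062,"bottle":.058,"planter":.058,"case":.036}.get(k,.008)
    p=poly(k); lo=0 if H==.008 else .012
    if k=="case": # rounded edges
        V=[np.c_[poly(k)-np.sign(poly(k))*i,np.full(4,z)] for i,z in((.006,.036),(.0018,.0342),(.0,.03),(.0,lo))]
        return np.vstack(V)+[0,0,zb]
    return np.vstack([np.c_[p,np.full(len(p),z)] for z in(lo,H)])+[0,0,zb]
def mask(k,n,im,d,X,zb=0):
    if k in("candle","bottle","planter","case"):
        P=cloud(n,d); off=-.0018 if n=="top" else .002
        z=P[...,2]-off-zb
        r=.085 if k=="case" else .05
        hi={"candle":.064,"bottle":.061,"planter":.061,"case":.045}[k]
        return ((z>.012)&(z<(.045 if k=="case" else .2))&(np.hypot(*(P[...,:2]-X[:2]).transpose(2,0,1))<r)).astype(np.float32)
    lab=cv2.cvtColor(im,cv2.COLOR_BGR2HSV).astype(float)
    m=(lab[...,1]>90)&((lab[...,0]<25)|(lab[...,0]>170))
    c=proj(n,np.array([[*X[:2],.008]]))[0]; v,u=np.mgrid[0:384,0:512]
    return (m&(np.hypot(u-c[0],v-c[1])<(40 if k=="oblong" else 27))).astype(np.float32)
def fit(k,X,yaw,views,zb=0):
    """views {name:(im,d)}; returns (x,y,yaw_deg), mean iou"""
    S=4; M={n:cv2.resize(mask(k,n,*v,X,zb),None,fx=S,fy=S,interpolation=cv2.INTER_LINEAR) for n,v in views.items()}
    V=solid(k,zb)
    cap=None
    if k=="bottle": a=np.radians(np.arange(0,360,20)); cap=np.vstack([np.c_[.013*np.cos(a),.013*np.sin(a),np.full(18,z)] for z in(.058,.084)])+[0,0,zb]
    def cost(p,full=False):
        c,s=np.cos(np.radians(p[2])),np.sin(np.radians(p[2])); out=[]
        for n in M:
            r=np.zeros(M[n].shape,np.uint8)
            for W in [V]+([cap] if cap is not None else []):
                Q=W.copy(); Q[:,:2]=W[:,:2]@np.array([[c,s],[-s,c]])+np.array(p[:2])/1000
                uv=cv2.convexHull(((proj(n,Q)+.5)*S-.5).astype(np.float32))
                cv2.fillConvexPoly(r,np.round(uv*16).astype(np.int32),255,cv2.LINE_AA,4)
            r=r/255.; out.append(1-np.minimum(r,M[n]).sum()/np.maximum(r,M[n]).sum())
        return np.mean(out)
    best=None
    for y0 in(np.atleast_1d(yaw)):
        p0=np.array([X[0]*1000,X[1]*1000,y0])
        sx=np.vstack([p0,p0+[5,0,0],p0+[0,5,0],p0+[0,0,9]])
        r=minimize(cost,p0,method="Nelder-Mead",options=dict(initial_simplex=sx,xatol=.05,fatol=1e-5))
        if best is None or r.fun<best.fun: best=r
    return np.round(best.x,1),round(1-best.fun,3)
E
python3 - <<'E'
from fit import *
V={n:(cv2.imread(f"pics/{n}0.png"),np.load(f"pics/{n}0.npy")) for n in("top","side")}
G={"candle":(.3765,-.2676,[0]),"bottle":(.536,.382,[-20,0,20,45]),"planter":(.464,.102,[0,20,40]),"case":(.656,-.146,[-45,45]),"round":(.454,-.0914,[0]),"square":(.553,-.39,[20,45,70]),"hex":(.643,.132,[0,20,40]),"oblong":(.3925,.274,[-30,30])}
for k,(x,y,w) in G.items():
    print(k,*[(s,*fit(k,(x,y),w,{n:V[n] for n in s.split()})) for s in("top","side","top side")])
E
```

```text
candle ('top', array([ 374.2, -272.9,    1.7]), np.float64(0.918)) ('side', array([ 375.6, -274.4,   19.5]), np.float64(0.925)) ('top side', array([ 375.1, -273.5,    3.1]), np.float64(0.915))Traceback (most recent call last):
  File "<stdin>", line 5, in <module>
  File "fit.py", line 47, in fit
    r=minimize(cost,p0,method="Nelder-Mead",options=dict(initial_simplex=sx,xatol=.05,fatol=1e-5))
    res = _minimize_neldermead(fun, x0, args, callback, bounds=bounds,
                               **options)
    fxcc = func(xcc)
    fx = function(np.copy(x), *(wrapper_args + args))
  File "fit.py", line 39, in cost
    uv=cv2.convexHull(((proj(n,Q)+.5)*S-.5).astype(np.float32))
                        ~~~~^^^^^
  File "h.py", line 8, in proj
    c=arm.calibration(n); p=np.asarray(X)@c["R"].T+c["t"]
ValueError: time passes only in moves, steps and waits
```

```bash
sed -i 's/arm.calibration(n)/cal(n)/; s/^from station import arm/from station import arm\nfrom functools import cache\ncal=cache(arm.calibration)/' h.py
cat > run.py <<'E'
from fit import *
V={n:(cv2.imread(f"pics/{n}0.png"),np.load(f"pics/{n}0.npy")) for n in("top","side")}
G={"candle":(.3765,-.2676,[0]),"bottle":(.536,.382,[-20,0,20,45]),"planter":(.464,.102,[0,20,40]),"case":(.656,-.146,[-45,45]),"round":(.454,-.0914,[0]),"square":(.553,-.39,[20,45,70]),"hex":(.643,.132,[0,20,40]),"oblong":(.3925,.274,[-30,30])}
for k,(x,y,w) in G.items():
    print(k,*[(s,fit(k,(x,y),w,{n:V[n] for n in s.split()})) for s in("top","side","top side")])
E
python3 run.py
```

```text
candle ('top', (array([ 374.2, -272.9,    1.7]), np.float64(0.918))) ('side', (array([ 375.6, -274.4,   19.5]), np.float64(0.925))) ('top side', (array([ 375.1, -273.5,    3.1]), np.float64(0.915)))
bottle ('top', (array([5.367e+02, 3.908e+02, 3.000e-01]), np.float64(0.933))) ('side', (array([539.2, 394.9,  -2.7]), np.float64(0.924))) ('top side', (array([537.7, 391.2,  -0.8]), np.float64(0.908)))
planter ('top', (array([463.2, 104.4,  19. ]), np.float64(0.94))) ('side', (array([466. , 109.7,  19.3]), np.float64(0.903))) ('top side', (array([464. , 104.9,  19.2]), np.float64(0.9)))
case ('top', (array([ 658.2, -144.7,  -38.1]), np.float64(0.934))) ('side', (array([ 660.9, -142.7,  -37.8]), np.float64(0.938))) ('top side', (array([ 659. , -144.5,  -37.9]), np.float64(0.918)))
round ('top', (array([453.5, -91.2,   2.7]), np.float64(0.877))) ('side', (array([456.5, -89.3,   8.5]), np.float64(0.902))) ('top side', (array([455.1, -90.2,  -7.1]), np.float64(0.883)))
square ('top', (array([ 554.4, -391. ,   37.4]), np.float64(0.847))) ('side', (array([ 558. , -389.3,   38.1]), np.float64(0.91))) ('top side', (array([ 556.6, -390.2,   38.2]), np.float64(0.87)))
hex ('top', (array([646.4, 135.2,  25.9]), np.float64(0.9))) ('side', (array([650.8, 139.6,  27. ]), np.float64(0.915))) ('top side', (array([648.7, 137.1,  24.7]), np.float64(0.883)))
oblong ('top', (array([394.1, 276.6, -30.6]), np.float64(0.915))) ('side', (array([396.8, 281.9, -30.8]), np.float64(0.71))) ('top side', (array([395. , 278.1, -30.7]), np.float64(0.791)))
```

```bash
python3 - <<'E'
s=open('fit.py').read()
a=s.index("    lab=cv2"); b=s.index("def fit(")
s=s[:a]+'''    f=im.astype(float); ch=(f[...,2]-f[...,0])/(f.sum(-1)+1)
    c=proj(n,np.array([[*X[:2],.008]]))[0]; v,u=np.mgrid[0:384,0:512]
    w=np.hypot(u-c[0],v-c[1])<(40 if k=="oblong" else 27)
    b=np.median(ch[(np.hypot(u-c[0],v-c[1])<45)&(ch<.1)]); t=np.median(ch[np.hypot(u-c[0],v-c[1])<7])
    return np.where(w,np.clip((ch-b)/(t-b)-.5,-.25,.25)*2+.5,0).astype(np.float32)
'''+s[b:]
open('fit.py','w').write(s)
r=open('run.py').read().replace("G.items():","list(G.items())[4:]:")
open('run2.py','w').write(r+'''
    for n in V:
        m=mask(k,n,*V[n],(x,y)); print("   ",n,m.sum().round(), cv2.contourArea(cv2.convexHull(proj(n,solid(k)+[x,y,0]).astype(np.float32))))
''')
E
python3 run2.py
```

```text
round ('top', (array([453.6, -91.6,   7.4]), np.float64(0.855))) ('side', (array([457. , -88.8,   1.7]), np.float64(0.872))) ('top side', (array([455.3, -90.3,   8.3]), np.float64(0.859)))
    top 420.0 477.27663451153785
    side 338.0 377.08663403370883
square ('top', (array([ 554.7, -390.6,   37.1]), np.float64(0.821))) ('side', (array([ 557.6, -389.4,   39.1]), np.float64(0.882))) ('top side', (array([ 556.5, -390.3,   38.7]), np.float64(0.847)))
    top 374.0 441.62827827385627
    side 518.0 574.3379219691269
hex ('top', (array([646.5, 134.9,  24.8]), np.float64(0.869))) ('side', (array([650.9, 139.3,  27.5]), np.float64(0.875))) ('top side', (array([648.4, 136.8,  25.8]), np.float64(0.86)))
    top 490.0 549.447793762316
    side 261.0 291.02713719033636
oblong ('top', (array([393.8, 276.7, -30.9]), np.float64(0.884))) ('side', (array([396.6, 281.4, -31.3]), np.float64(0.673))) ('top side', (array([394.7, 278.4, -30.4]), np.float64(0.77)))
    top 847.0 936.6622923306422
    side 514.0 435.5123630547896
```

```bash
cat > go.py <<'E'
import sys,numpy as np
from station import arm
from scipy.spatial.transform import Rotation as R
def pose(x,y,z,phi):  # mm, phi = world angle of tool y
    c,s=np.cos(np.radians(phi)),np.sin(np.radians(phi))
    return np.array([x,y,z])/1000,np.array([[-s*-1*-1,c,0],[c,s,0],[0,0,-1]])
def plan(*calls):
    o=arm.get_obs(); p,M=o["tool_pos"],o["eef_rot"]
    print("t",round(o["time"],2),"tcp",np.round(p*1e3,1),"phi",round(np.degrees(np.arctan2(M[1,1],M[0,1])),2),"gap",round(o["finger_gap"]*1e3,1),"q",np.round(o["joints"],0),"F",np.round(o["ft_force"],1))
    for call in calls:
        for g in call:
            P,N=pose(*g)
            print(g,"turn",np.round(R.from_matrix(M.T@N).as_rotvec(degrees=True),2),"shift",np.round(M.T@(P-p)*100,2))
        p,M=P,N
        print("--")
E
python3 - <<'E'
from go import *
plan([(538,392.5,130,89.5),(538,392.5,20,89.5)],[(538,392.5,20,89.5)])
E
```

```text
t 1.1 tcp [193.2 488.2 231.3] phi 68.41 gap 85.3 q [68. 15. -8. 67. -0. 90.] F [ 0.  -0.2  0.2]
(538, 392.5, 130, 89.5) turn [ -0.     0.   -21.09] shift [-35.58   3.79  10.13]
(538, 392.5, 20, 89.5) turn [ -0.     0.   -21.09] shift [-35.58   3.79  21.13]
--
(538, 392.5, 20, 89.5) turn [0. 0. 0.] shift [0. 0. 0.]
--
```

>>> {"fn": "carry_out", "kwargs": {"increments": [[[0,0,-21.09],[-35.58,3.79,10.13],8.5],[[0,0,-21.09],[-35.58,3.79,10.13],8.5],[[0,0,-21.09],[-35.58,3.79,10.13],8.5],[[0,0,-21.09],[-35.58,3.79,10.13],8.5],[[0,0,-21.09],[-35.58,3.79,10.13],8.5],[[0,0,-21.09],[-35.58,3.79,10.13],8.5],[[0,0,-21.09],[-35.58,3.79,10.13],8.5],[[0,0,-21.09],[-35.58,3.79,10.13],8.5]], "force": 20}}

```text
time: 2.1
tool_pos: [0.5378, 0.3921, 0.1295]
eef_rot: [[-1.0, 0.01, -0.001], [0.01, 1.0, -0.0], [0.001, -0.0, -1.0]]
ft_force: [-0.3, 1.0, -0.6]
finger_gap: 0.0849
finger_force: 0.0
```

>>> {"fn": "carry_out", "kwargs": {"increments": [[[0,0,0],[0,0,5.5],8.5],[[0,0,0],[0,0,11],8.5],[[0,0,0],[0,0,11],8.5],[[0,0,0],[0,0,11],4.8],[[0,0,0],[0,0,11],4.2],[[0,0,0],[0,0,11],4.2],[[0,0,0],[0,0,11],4.2],[[0,0,0],[0,0,11],4.2]]}}

```text
time: 3.1
tool_pos: [0.5395, 0.3934, 0.0233]
eef_rot: [[-1.0, 0.009, 0.004], [0.009, 1.0, 0.002], [-0.004, 0.002, -1.0]]
ft_force: [-0.5, -1.2, 6.0]
finger_gap: 0.0434
finger_force: 21.3
```

>>> {"fn": "carry_out", "kwargs": {"increments": [[[0,0,0],[0,0,0],8.5],[[0,0,0],[0,0,0],8.5],[[0,0,0],[0,0,0],8.5],[[0,0,10],[0,0,0],8.5],[[0,0,20],[0,0,0],8.5],[[0,0,30],[0,0,0],8.5],[[0,0,40],[0,0,0],8.5],[[0,0,50],[0,0,0],8.5]]}}

```text
time: 4.1
tool_pos: [0.5378, 0.3925, 0.0197]
eef_rot: [[-0.632, 0.775, -0.0], [0.775, 0.632, -0.0], [0.0, -0.0, -1.0]]
ft_force: [-0.3, -0.5, -0.4]
finger_gap: 0.085
finger_force: 0.0
```

>>> {"fn": "carry_out", "kwargs": {"increments": [[[0,0,10],[0,0,0],8.5],[[0,0,20],[0,0,0],8.5],[[0,0,30],[0,0,0],8.5],[[0,0,40],[0,0,0],8.5],[[0,0,40],[0,0,0],4.8],[[0,0,40],[0,0,0],4.2],[[0,0,40],[0,0,0],4.2],[[0,0,40],[0,0,0],4.2]]}}

```text
time: 5.1
tool_pos: [0.5379, 0.3925, 0.02]
eef_rot: [[0.008, 1.0, -0.0], [1.0, -0.008, 0.0], [0.0, -0.0, -1.0]]
ft_force: [-0.4, 1.2, 0.7]
finger_gap: 0.0441
finger_force: 21.1
```

>>> {"fn": "carry_out", "kwargs": {"increments": [[[0,0,0],[0,0,0],4.0],[[0,0,0],[0,0,0],4.0]], "force": 35}}

```text
time: 5.35
tool_pos: [0.5379, 0.3926, 0.02]
eef_rot: [[0.008, 1.0, -0.0], [1.0, -0.008, 0.0], [0.0, -0.0, -1.0]]
ft_force: [-0.5, -0.0, 0.2]
finger_gap: 0.044
finger_force: 36.2
```

```bash
python3 - <<'E'
from go import *
plan([(538,392.5,140,-.5)],[(540,150,140,10)])
E
```

```text
t 5.35 tcp [537.9 392.6  20. ] phi -0.48 gap 44.0 q [ 36.  37.  -5.  48.   0. 127.] F [-0.5 -0.   0.2]
(538, 392.5, 140, -0.5) turn [-0.01 -0.01  0.02] shift [-0.0e+00  1.0e-02 -1.2e+01]
--
(540, 150, 140, 10) turn [  0.    0.  -10.5] shift [-24.25   0.41   0.  ]
--
```

```bash
python3 - <<'E'
from go import *
plan([(538,392.5,140,-.5),(548,75,140,10)],[(548,75,140,10),(556,-390,140,38)],[(556,-390,28.7,38)])
E
```

```text
t 5.35 tcp [537.9 392.6  20. ] phi -0.48 gap 44.0 q [ 36.  37.  -5.  48.   0. 127.] F [-0.5 -0.   0.2]
(538, 392.5, 140, -0.5) turn [-0.01 -0.01  0.02] shift [-0.0e+00  1.0e-02 -1.2e+01]
(548, 75, 140, 10) turn [-1.000e-02 -1.000e-02 -1.048e+01] shift [-31.74   1.28 -12.  ]
--
(548, 75, 140, 10) turn [0. 0. 0.] shift [0. 0. 0.]
(556, -390, 140, 38) turn [  0.   0. -28.] shift [-45.93  -7.29   0.  ]
--
(556, -390, 28.7, 38) turn [0. 0. 0.] shift [ 0.    0.   11.13]
--
```

>>> {"fn": "carry_out", "kwargs": {"increments": [[[0,0,0],[0,0,-6],4.0],[[0,0,0],[0,0,-12],4.0],[[0,0,-2],[-5.3,0.2,-12],4.0],[[0,0,-4],[-10.6,0.4,-12],4.0],[[0,0,-6],[-15.9,0.6,-12],4.0],[[0,0,-8],[-21.2,0.9,-12],4.0],[[0,0,-10],[-26.5,1.1,-12],4.0],[[0,0,-10.5],[-31.74,1.28,-12],4.0]]}}

```text
time: 6.35
tool_pos: [0.5475, 0.0731, 0.1396]
eef_rot: [[-0.174, 0.985, -0.001], [0.985, 0.174, -0.0], [-0.0, -0.001, -1.0]]
ft_force: [1.0, 0.6, -2.7]
finger_gap: 0.0436
finger_force: 37.2
```

>>> {"fn": "carry_out", "kwargs": {"increments": [[[0,0,-4],[-5.74,-0.91,0],4.0],[[0,0,-8],[-11.48,-1.82,0],4.0],[[0,0,-12],[-17.22,-2.73,0],4.0],[[0,0,-16],[-22.97,-3.65,0],4.0],[[0,0,-20],[-28.71,-4.56,0],4.0],[[0,0,-24],[-34.45,-5.47,0],4.0],[[0,0,-28],[-40.19,-6.38,0],4.0],[[0,0,-28],[-45.93,-7.29,0],4.0]]}}

```text
time: 7.35
tool_pos: [0.5553, -0.3918, 0.1393]
eef_rot: [[-0.616, 0.788, -0.001], [0.788, 0.616, 0.001], [0.001, -0.0, -1.0]]
ft_force: [1.4, -0.5, -2.5]
finger_gap: 0.0436
finger_force: 37.1
```

>>> {"fn": "carry_out", "kwargs": {"increments": [[[0,0,0],[0,0,4],4.0],[[0,0,0],[0,0,8],4.0],[[0,0,0],[0,0,10.2],4.0],[[0,0,0],[0,0,11.1],4.0],[[0,0,0],[0,0,11.1],4.0]]}}

```text
time: 7.98
tool_pos: [0.5556, -0.3899, 0.0291]
eef_rot: [[-0.616, 0.788, -0.001], [0.788, 0.616, 0.0], [0.001, -0.0, -1.0]]
ft_force: [-0.7, -0.1, -2.4]
finger_gap: 0.0436
finger_force: 37.2
```

```bash
python3 - <<'E'
from go import *
plan([(556,-390,28.5,38)])
E
```

```text
t 7.97 tcp [ 555.6 -389.9   29.1] phi 38.0 gap 43.6 q [-35.  37.  -2.  50.  -0.  17.] F [-0.7 -0.1 -2.4]
(556, -390, 28.5, 38) turn [-0.02 -0.03 -0.  ] shift [-0.03  0.02  0.06]
--
```

>>> {"fn": "carry_out", "kwargs": {"increments": [[[0,0,0],[0,0,0.08],4.0],[[0,0,0],[0,0,0.14],4.0],[[0,0,0],[0,0,0.14],4.0]]}}

```text
time: 8.35
tool_pos: [0.5564, -0.3903, 0.028]
eef_rot: [[-0.616, 0.788, 0.001], [0.788, 0.616, -0.001], [-0.001, 0.0, -1.0]]
ft_force: [-0.1, -0.8, -1.4]
finger_gap: 0.0438
finger_force: 37.4
```

>>> {"fn": "carry_out", "kwargs": {"increments": [[[0,0,0],[0,0,0],5.5],[[0,0,0],[0,0,0],8.5],[[0,0,0],[0,0,0],8.5],[[0,0,0],[0,0,-4],8.5],[[0,0,0],[0,0,-10],8.5],[[0,0,0],[0,0,-14],8.5]]}}

```text
time: 9.1
tool_pos: [0.5568, -0.3905, 0.1707]
eef_rot: [[-0.616, 0.788, 0.003], [0.788, 0.616, -0.002], [-0.003, 0.001, -1.0]]
ft_force: [1.0, 0.5, 0.1]
finger_gap: 0.0853
finger_force: 0.0
```

```bash
python3 - <<'E'
from go import *
plan([(375,-273.5,150,38)],[(375,-273.5,20,38)])
E
```

```text
t 9.1 tcp [ 556.8 -390.5  170.7] phi 38.0 gap 85.3 q [-35.  32.  10.  68.   0.  17.] F [1.  0.5 0.1]
(375, -273.5, 150, 38) turn [0.06 0.18 0.  ] shift [20.42 -7.12  2.  ]
--
(375, -273.5, 20, 38) turn [0. 0. 0.] shift [ 0.  0. 13.]
--
```

>>> {"fn": "carry_out", "kwargs": {"increments": [[[0,0,0],[5.1,-1.8,1],8.5],[[0,0,0],[10.2,-3.6,1.75],8.5],[[0,0,0],[15.3,-5.3,1.75],8.5],[[0,0,0],[20.33,-7.09,1.75],8.5],[[0,0,0],[20.33,-7.09,1.75],8.5],[[0,0,0],[20.33,-7.09,1.75],8.5]]}}

```text
time: 9.85
tool_pos: [0.3757, -0.274, 0.1508]
eef_rot: [[-0.616, 0.788, 0.002], [0.788, 0.616, -0.001], [-0.002, 0.001, -1.0]]
ft_force: [0.7, -0.3, 0.9]
finger_gap: 0.0848
finger_force: 0.0
```

>>> {"fn": "carry_out", "kwargs": {"increments": [[[0,0,0],[0,0,5],8.5],[[0,0,0],[0,0,10],8.5],[[0,0,0],[0,0,13],8.5],[[0,0,0],[0,0,13],8.5],[[0,0,0],[0,0,13],6.2],[[0,0,0],[0,0,13],5.4],[[0,0,0],[0,0,13],5.4],[[0,0,0],[0,0,13],5.4]], "force": 20}}

```text
time: 10.85
tool_pos: [0.3765, -0.2749, 0.0217]
eef_rot: [[-0.616, 0.788, 0.003], [0.788, 0.616, -0.003], [-0.005, 0.001, -1.0]]
ft_force: [-0.4, -1.1, 5.9]
finger_gap: 0.0553
finger_force: 22.6
```

```bash
python3 - <<'E'
from go import *
plan([(375,-273.5,20,38)])
from fit import *
V={}
for n in("top","side"):
    V[n]=arm.get_image(n); cv2.imwrite(f"pics/{n}1.png",V[n][0]); np.save(f"pics/{n}1.npy",V[n][1])
for n in V: print(n,fit("bottle",(.556,-.39),[38],{n:V[n]},zb=.008))
E
```

```text
t 10.85 tcp [ 376.5 -274.9   21.7] phi 38.0 gap 55.3 q [-36.  21. -36.  34.  -0.  16.] F [-0.4 -1.1  5.9]
(375, -273.5, 20, 38) turn [ 0.04  0.26 -0.  ] shift [ 0.21 -0.03  0.17]
--
top (array([ 555. , -387.6,   37.8]), np.float64(0.92))
side (array([ 557.4, -387.4,   41.4]), np.float64(0.931))
```

```bash
python3 - <<'E'
from h import *
T=[]
for n in("top","side"):
    im=cv2.imread(f"pics/{n}1.png"); u,v=proj(n,np.array([[.556,-.39,.02]]))[0].astype(int)
    T.append(cv2.resize(im[v-25:v+25,u-25:u+25],(400,400),interpolation=cv2.INTER_CUBIC)); print(u,v)
cv2.imwrite("pics/b1.png",np.clip(np.hstack(T)*1.5,0,255).astype(np.uint8))
E
```

```text
399 170
323 285
```

View pics/b1.png

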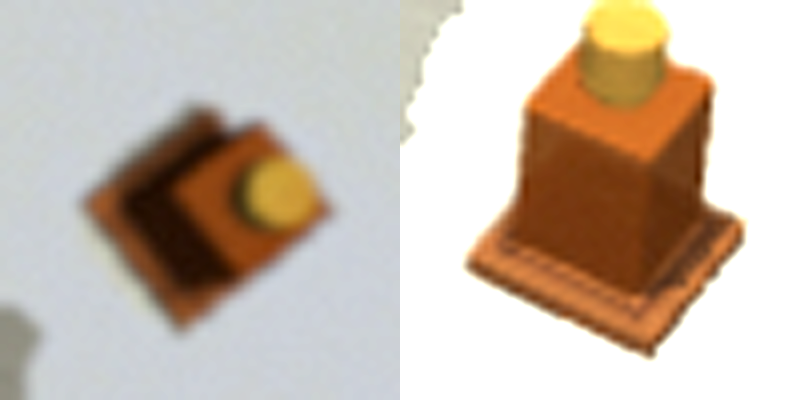

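Left crop (top): the bottle is on the square coaster and aligned. Right crop (side): base corners at crop (115,225), (245,290), (303,232); coaster top corners at (72,256), (251,338), (342,222). I'll lift these onto the 8 mm plane to check the centring.

```bash
python3 - <<'E'
from h import *
L=lambda c,r:lift("side",(298+(c+.5)/8-.5,260+(r+.5)/8-.5),.008)[:2]*1000
B=[L(115,225),L(245,290),L(303,232)];P=[L(72,256),L(251,338),L(342,222)]
for q in(B,P): print(np.round(q,1).tolist(),"mid L-R",np.round((q[0]+q[2])/2,1),"sides",np.round([np.linalg.norm(q[1]-q[0]),np.linalg.norm(q[2]-q[1])],1))
E
```

```text
[[532.3, -377.6], [559.5, -414.3], [586.4, -396.7]] mid L-R [ 559.4 -387.1] sides [45.6 32.2]
[[514.8, -386.3], [553.2, -432.9], [599.7, -396.1]] mid L-R [ 557.2 -391.2] sides [60.4 59.3]
```

>>> {"fn": "carry_out", "kwargs": {"increments": [[[0,0,0],[0,0,0],8.5],[[0,0,0],[0,0,0],8.5],[[0,0,0],[0,0,0],8.5],[[0,0,10],[0,0,0],8.5],[[0,0,20],[0,0,0],8.5],[[0,0,30],[0,0,0],8.5],[[0,0,40],[0,0,0],8.5],[[0,0,50],[0,0,0],8.5]]}}

```text
time: 11.95
tool_pos: [0.3747, -0.2732, 0.0199]
eef_rot: [[0.214, 0.977, -0.0], [0.977, -0.214, 0.0], [0.0, -0.0, -1.0]]
ft_force: [0.7, -0.8, -0.8]
finger_gap: 0.085
finger_force: 0.0
```

>>> {"fn": "carry_out", "kwargs": {"increments": [[[0,0,10],[0,0,0],8.5],[[0,0,20],[0,0,0],8.5],[[0,0,30],[0,0,0],8.5],[[0,0,40],[0,0,0],8.5],[[0,0,40],[0,0,0],6.2],[[0,0,40],[0,0,0],5.3],[[0,0,40],[0,0,0],5.3],[[0,0,40],[0,0,0],5.3]], "force": 35}}

```text
time: 12.95
tool_pos: [0.3752, -0.2737, 0.0203]
eef_rot: [[0.788, 0.616, 0.0], [0.616, -0.788, -0.001], [0.0, 0.001, -1.0]]
ft_force: [-0.0, -0.6, 2.2]
finger_gap: 0.0549
finger_force: 37.5
```

>>> {"fn": "carry_out", "kwargs": {"increments": [[[0,0,0],[0,0,-5],5.2],[[0,0,0],[2,-1,-8],5.2],[[0,0,0],[6.5,-3.5,-8],5.2],[[0,0,0],[11,-6,-8],5.2],[[0,0,0],[15,-8.2,-8],5.2],[[0,0,0],[17.62,-9.46,-6],5.2],[[0,0,0],[17.62,-9.46,-2.5],5.2],[[0,0,0],[17.62,-9.46,-1.5],5.2]]}}

```text
time: 13.95
tool_pos: [0.4529, -0.0894, 0.033]
eef_rot: [[0.787, 0.617, -0.006], [0.617, -0.787, 0.001], [-0.004, -0.004, -1.0]]
ft_force: [-1.0, -0.1, -2.1]
finger_gap: 0.0548
finger_force: 38.8
```

>>> {"fn": "carry_out", "kwargs": {"increments": [[[0,0,0],[0,0,0.4],5.2],[[0,0,0],[0,0,0.7],5.2],[[0,0,0],[0,0,0.72],5.2],[[0,0,0],[0,0,0.72],7.0],[[0,0,0],[0,0,0.72],8.5],[[0,0,0],[0,0,0.72],8.5],[[0,0,0],[0,0,-5],8.5],[[0,0,0],[0,0,-11],8.5]]}}

```text
time: 14.95
tool_pos: [0.4546, -0.0902, 0.1459]
eef_rot: [[0.788, 0.616, -0.002], [0.616, -0.788, 0.0], [-0.002, -0.002, -1.0]]
ft_force: [1.5, -0.0, -0.3]
finger_gap: 0.0851
finger_force: 0.0
```

```bash
python3 - <<'E'
from go import *
plan([(659.3,-143.8,110,52)],[(659.3,-143.8,4,52)])
E
```

```text
t 14.95 tcp [454.6 -90.2 145.9] phi -52.0 gap 85.1 q [-11.  12. -25.  53.  -0. 131.] F [ 1.5 -0.  -0.3]
(659.3, -143.8, 110, 52) turn [-1.50e-01 -3.00e-02 -1.04e+02] shift [12.84 16.83  3.54]
--
(659.3, -143.8, 4, 52) turn [0. 0. 0.] shift [ 0.   0.  10.6]
--
```

>>> {"fn": "carry_out", "kwargs": {"increments": [[[0,0,-10],[3,4,0],8.5],[[0,0,-20],[6.4,8.4,1],8.5],[[0,0,-30],[9.6,12.6,2],8.5],[[0,0,-40],[12.78,16.75,3.5],8.5],[[0,0,-50],[12.78,16.75,3.5],8.5],[[0,0,-60],[12.78,16.75,3.5],8.5],[[0,0,-70],[12.78,16.75,3.5],8.5],[[0,0,-80],[12.78,16.75,3.5],8.5]]}}

```text
time: 15.95
tool_pos: [0.6593, -0.1437, 0.1098]
eef_rot: [[-0.475, 0.88, -0.0], [0.88, 0.475, 0.0], [0.0, -0.0, -1.0]]
ft_force: [0.2, -0.4, 0.0]
finger_gap: 0.085
finger_force: 0.0
```

>>> {"fn": "carry_out", "kwargs": {"increments": [[[0,0,-10],[0,0,0],8.5],[[0,0,-20],[0,0,3],8.5],[[0,0,-24],[0,0,7],8.5],[[0,0,-24],[0,0,10.6],8.5],[[0,0,-24],[0,0,10.6],8.5],[[0,0,-24],[0,0,10.6],6],[[0,0,-24],[0,0,10.6],4.2],[[0,0,-24],[0,0,10.6],4.2]], "force": 20}}

```text
time: 16.95
tool_pos: [0.6609, -0.1443, 0.0063]
eef_rot: [[-0.788, 0.616, 0.004], [0.616, 0.788, -0.001], [-0.004, 0.001, -1.0]]
ft_force: [0.1, -1.1, 5.1]
finger_gap: 0.0436
finger_force: 22.4
```

>>> {"fn": "carry_out", "kwargs": {"increments": [[[0,0,0],[0,0,0],4.1],[[0,0,0],[0,0,0],4.1],[[0,0,0],[0,0,0],4.1]], "force": 30}}

```text
time: 17.32
tool_pos: [0.6609, -0.1443, 0.0064]
eef_rot: [[-0.788, 0.616, 0.004], [0.616, 0.788, -0.001], [-0.004, 0.001, -1.0]]
ft_force: [-0.5, -0.4, 5.9]
finger_gap: 0.0434
finger_force: 30.7
```

```bash
python3 - <<'E'
from go import *
plan([(659.3,-143.8,4,52)])
from fit import *
V={}
for n in("top","side"):
    V[n]=arm.get_image(n); cv2.imwrite(f"pics/{n}2.png",V[n][0]); np.save(f"pics/{n}2.npy",V[n][1])
for n in V: print(n,fit("candle",(.4555,-.0905),[0],{n:V[n]},zb=.008),fit("bottle",(.556,-.39),[38],{n:V[n]},zb=.008))
E
```

```text
t 17.32 tcp [ 660.9 -144.3    6.4] phi 51.99 gap 43.4 q [-12.  38.  -5.  47.  -0.  26.] F [-0.5 -0.4  5.9]
(659.3, -143.8, 4, 52) turn [ 0.07  0.21 -0.01] shift [ 0.16 -0.06  0.24]
--
top (array([455.8, -88.9,   4.2]), np.float64(0.926)) (array([ 555. , -388.1,   37.2]), np.float64(0.797))
side (array([457.2, -89.1,   0.9]), np.float64(0.93)) (array([ 557.4, -387.5,   42.3]), np.float64(0.937))
```

>>> {"fn": "carry_out", "kwargs": {"increments": [[[0,0,0],[0,0,-5],4.0],[[0,0,0],[1,0.4,-10],4.0],[[0,0,-1],[6,2.2,-12.5],4.0],[[0,0,-2],[11.2,4.1,-12.5],4.0],[[0,0,-3],[16.8,6.1,-12.5],4.0],[[0,0,-4],[22.4,8.15,-12.5],4.0],[[0,0,-5],[28,10.2,-12.5],4.0],[[0,0,-6],[33,12,-12.5],4.0]]}}

```text
time: 18.42
tool_pos: [0.4718, 0.1557, 0.1295]
eef_rot: [[-0.849, 0.529, 0.001], [0.529, 0.849, 0.001], [-0.0, 0.001, -1.0]]
ft_force: [0.7, 1.1, -1.6]
finger_gap: 0.0434
finger_force: 31.7
```

>>> {"fn": "carry_out", "kwargs": {"increments": [[[0,0,-1.2],[5,1.2,0],4.0],[[0,0,-1.2],[10,2.4,0],4.0],[[0,0,-1.2],[13.58,3.62,2],4.0],[[0,0,-1.2],[13.58,3.62,6],4.0],[[0,0,-1.2],[13.58,3.62,8],4.0],[[0,0,-1.2],[13.58,3.62,8],4.0]]}}

```text
time: 19.18
tool_pos: [0.3756, 0.2559, 0.0481]
eef_rot: [[-0.859, 0.512, -0.003], [0.512, 0.859, -0.002], [0.002, -0.003, -1.0]]
ft_force: [-0.5, -0.3, -1.8]
finger_gap: 0.0435
finger_force: 31.6
```

```bash
python3 - <<'E'
from go import *
plan([(395.2,279,12.6,59.2)])
E
```

```text
t 19.18 tcp [375.6 255.9  48.1] phi 59.23 gap 43.5 q [ 34.  18. -35.  38.   0.  65.] F [-0.5 -0.3 -1.8]
(395.2, 279, 12.6, 59.2) turn [-0.17 -0.09  0.03] shift [-0.51  2.99  3.54]
--
```

>>> {"fn": "carry_out", "kwargs": {"increments": [[[0,0,0],[-0.51,2.99,0],4.0],[[0,0,0],[-0.51,2.99,2],4.0],[[0,0,0],[-0.51,2.99,3.4],4.0],[[0,0,0],[-0.51,2.99,3.4],4.0]]}}

```text
time: 19.68
tool_pos: [0.3966, 0.2794, 0.015]
eef_rot: [[-0.859, 0.512, -0.001], [0.512, 0.859, -0.0], [0.0, -0.001, -1.0]]
ft_force: [0.2, 0.3, -1.3]
finger_gap: 0.0437
finger_force: 31.8
```

```bash
python3 - <<'E'
from go import *
plan([(395.2,279,12.6,59.2)])
E
```

```text
t 19.68 tcp [396.6 279.4  15. ] phi 59.18 gap 43.7 q [ 35.  23. -33.  34.   0.  66.] F [ 0.2  0.3 -1.3]
(395.2, 279, 12.6, 59.2) turn [-0.04 -0.02 -0.02] shift [ 0.1  -0.1   0.24]
--
```

>>> {"fn": "carry_out", "kwargs": {"increments": [[[0,0,0],[0.1,-0.08,0],4.0],[[0,0,0],[0.1,-0.08,0.1],4.0],[[0,0,0],[0.1,-0.08,0.1],6.0],[[0,0,0],[0.1,-0.08,0.1],8.5],[[0,0,0],[0.1,-0.08,0.1],8.5],[[0,0,0],[0.1,-0.08,-5],8.5],[[0,0,0],[0.1,-0.08,-11],8.5],[[0,0,0],[0.1,-0.08,-12],8.5]]}}

```text
time: 20.68
tool_pos: [0.3983, 0.2815, 0.1393]
eef_rot: [[-0.859, 0.512, 0.007], [0.512, 0.859, 0.005], [-0.003, 0.008, -1.0]]
ft_force: [1.2, -0.9, 0.8]
finger_gap: 0.0851
finger_force: 0.0
```

```bash
python3 - <<'E'
from go import *
plan([(465,106.3,135,79)],[(465,106.3,20,79)])
E
```

```text
t 20.68 tcp [398.3 281.5 139.3] phi 59.2 gap 85.1 q [ 35.  14. -23.  52.   0.  66.] F [ 1.2 -0.9  0.8]
(465, 106.3, 135, 79) turn [  0.4    0.27 -19.8 ] shift [-14.7  -11.63   0.39]
--
(465, 106.3, 20, 79) turn [0. 0. 0.] shift [ 0.   0.  11.5]
--
```

>>> {"fn": "carry_out", "kwargs": {"increments": [[[0,0,-7],[-5,-3.8,0],8.5],[[0,0,-14],[-10,-7.5,0],8.5],[[0,0,-19.8],[-14.85,-11.25,0],8.5],[[0,0,-19.8],[-14.85,-11.25,0],8.5],[[0,0,-19.8],[-14.85,-11.25,0],8.5]]}}

```text
time: 21.3
tool_pos: [0.4648, 0.1068, 0.1343]
eef_rot: [[-0.981, 0.192, -0.002], [0.192, 0.981, 0.0], [0.002, -0.0, -1.0]]
ft_force: [0.3, -0.2, 0.0]
finger_gap: 0.0852
finger_force: 0.0
```

```bash
python3 - <<'E'
from go import *
plan([(465,106.3,135,79),(465,106.3,20,79)])
from fit import *
V={}
for n in("top","side"):
    V[n]=arm.get_image(n); cv2.imwrite(f"pics/{n}3.png",V[n][0]); np.save(f"pics/{n}3.npy",V[n][1])
for n in V: print(n,fit("case",(.395,.279),[-31],{n:V[n]},zb=.008))
E
```

```text
t 21.3 tcp [464.8 106.8 134.3] phi 78.92 gap 85.2 q [ 13.  14. -24.  52.   0.  24.] F [ 0.3 -0.2  0. ]
(465, 106.3, 135, 79) turn [-0.   -0.1  -0.08] shift [-0.03 -0.05 -0.07]
(465, 106.3, 20, 79) turn [-0.   -0.1  -0.08] shift [-0.05 -0.05 11.43]
--
top (array([395.4, 280.3, -30.8]), np.float64(0.936))
side (array([396.4, 285.6, -30.2]), np.float64(0.905))
```

>>> {"fn": "carry_out", "kwargs": {"increments": [[[0,0,0],[0,0,5],8.5],[[0,0,0],[0,0,9],8.5],[[0,0,0],[0,0,11.4],8.5],[[0,0,0],[0,0,11.4],8.5],[[0,0,0],[0,0,11.4],6.6],[[0,0,0],[0,0,11.4],5.8],[[0,0,0],[0,0,11.4],5.8],[[0,0,0],[0,0,11.4],5.8]], "force": 20}}

```text
time: 22.4
tool_pos: [0.4664, 0.107, 0.0224]
eef_rot: [[-0.982, 0.191, 0.002], [0.191, 0.982, 0.0], [-0.002, 0.001, -1.0]]
ft_force: [-1.1, -1.2, 6.1]
finger_gap: 0.0598
finger_force: 23.6
```

>>> {"fn": "carry_out", "kwargs": {"increments": [[[0,0,0],[0,0,0],8.5],[[0,0,0],[0,0,0],8.5],[[0,0,0],[0,0,0],8.5],[[0,0,10],[0,0,0],8.5],[[0,0,20],[0,0,0],8.5],[[0,0,30],[0,0,0],8.5],[[0,0,40],[0,0,0],8.5],[[0,0,50],[0,0,0],8.5]]}}

```text
time: 23.4
tool_pos: [0.4656, 0.1069, 0.021]
eef_rot: [[-0.48, 0.877, -0.0], [0.877, 0.48, 0.0], [0.0, -0.0, -1.0]]
ft_force: [-0.7, 0.4, -0.5]
finger_gap: 0.085
finger_force: 0.0
```

>>> {"fn": "carry_out", "kwargs": {"increments": [[[0,0,10],[0,0,0],8.5],[[0,0,10],[0,0,0],8.5],[[0,0,10],[0,0,0],6.6],[[0,0,10],[0,0,0],5.8],[[0,0,10],[0,0,0],5.7],[[0,0,10],[0,0,0],5.7],[[0,0,10],[0,0,0],5.7]], "force": 40}}

```text
time: 24.28
tool_pos: [0.4657, 0.1069, 0.0212]
eef_rot: [[-0.326, 0.945, 0.0], [0.945, 0.326, -0.0], [-0.0, 0.0, -1.0]]
ft_force: [-0.1, -0.2, 3.3]
finger_gap: 0.0596
finger_force: 45.0
```

```bash
python3 - <<'E'
from go import *
plan([(648.5,137,130,25.5)],[(648.5,137,28.8,25.5)])
E
```

```text
t 24.27 tcp [465.7 106.9  21.2] phi 19.02 gap 59.6 q [ 13.  22. -34.  35.  -0.  84.] F [-0.1 -0.2  3.3]
(648.5, 137, 130, 25.5) turn [ 0.01  0.01 -6.48] shift [ -3.11  18.27 -10.87]
--
(648.5, 137, 28.8, 25.5) turn [0. 0. 0.] shift [ 0.    0.   10.12]
--
```

>>> {"fn": "carry_out", "kwargs": {"increments": [[[0,0,0],[0,0,-4],5.6],[[0,0,0],[-0.3,2,-7],5.6],[[0,0,-2],[-1,6.5,-7],5.6],[[0,0,-4],[-2,11.5,-7],5.6],[[0,0,-6],[-2.8,16,-7],5.6],[[0,0,-6.6],[-3.14,18.35,-6],5.6],[[0,0,-6.6],[-3.14,18.35,-2.5],5.6],[[0,0,-6.6],[-3.14,18.35,-2.5],5.6]]}}

```text
time: 25.28
tool_pos: [0.6455, 0.1361, 0.0418]
eef_rot: [[-0.432, 0.902, -0.009], [0.902, 0.432, -0.002], [0.002, -0.009, -1.0]]
ft_force: [-0.3, 0.4, -3.0]
finger_gap: 0.0595
finger_force: 45.2
```

```bash
python3 - <<'E'
from go import *
plan([(649.3,137,29.3,25.6)])
E
```

```text
t 25.27 tcp [645.5 136.1  41.8] phi 25.6 gap 59.5 q [12. 35. -4. 51.  0. 76.] F [-0.3  0.4 -3. ]
(649.3, 137, 29.3, 25.6) turn [-0.53 -0.13 -0.  ] shift [-0.09  0.4   1.24]
--
```

>>> {"fn": "carry_out", "kwargs": {"increments": [[[0,0,0],[0,0,0.5],5.6],[[0,0,0],[0,0,1.0],5.6],[[0,0,0],[0,0,1.0],5.6]]}}

```text
time: 25.65
tool_pos: [0.6493, 0.137, 0.0366]
eef_rot: [[-0.432, 0.902, 0.001], [0.902, 0.432, 0.0], [-0.0, 0.001, -1.0]]
ft_force: [0.4, 0.8, -2.9]
finger_gap: 0.0593
finger_force: 45.3
```

Now lower by 0.7 cm, release and retreat to a place clear of the views.

>>> {"fn": "carry_out", "kwargs": {"increments": [[[0,0,0],[0,0,0.4],5.6],[[0,0,0],[0,0,0.72],5.6],[[0,0,0],[0,0,0.75],5.6],[[0,0,0],[0,0,0.75],7],[[0,0,0],[0,0,0.75],8.5],[[0,0,0],[0,0,0.75],8.5],[[0,0,0],[0,0,-5],8.5],[[0,0,0],[0,0,-11],8.5]]}}

```text
time: 26.65
tool_pos: [0.6485, 0.1368, 0.1463]
eef_rot: [[-0.432, 0.902, -0.003], [0.902, 0.432, -0.001], [0.001, -0.003, -1.0]]
ft_force: [0.6, 0.1, -0.7]
finger_gap: 0.0851
finger_force: 0.0
```

>>> {"fn": "carry_out", "kwargs": {"increments": [[[0,0,0],[1,-6,0],8.5],[[0,0,0],[2,-12,0],8.5],[[0,0,0],[3,-18,0],8.5],[[0,0,0],[4,-22,0],8.5],[[0,0,0],[4,-22,0],8.5],[[0,0,0],[4,-22,0],8.5]]}}

```text
time: 27.4
tool_pos: [0.4349, 0.0782, 0.1467]
eef_rot: [[-0.432, 0.902, 0.003], [0.902, 0.432, 0.0], [-0.001, 0.002, -1.0]]
ft_force: [0.2, -0.2, -1.0]
finger_gap: 0.0854
finger_force: 0.0
```

```bash
python3 - <<'E'
from go import *
plan()
from fit import *
V={}
for n in("top","side"):
    V[n]=arm.get_image(n); cv2.imwrite(f"pics/{n}4.png",V[n][0]); np.save(f"pics/{n}4.npy",V[n][1])
for n in V: print(n,fit("planter",(.6493,.137),[26],{n:V[n]},zb=.008),fit("case",(.395,.279),[-31],{n:V[n]},zb=.008))
T=[]
for n in V:
  r=[]
  for c in((.649,.137),(.395,.279),(.556,-.39),(.455,-.09)):
    u,v=proj(n,np.array([[*c,.02]]))[0].astype(int)
    r.append(cv2.resize(V[n][0][v-27:v+27,u-27:u+27],(200,200),interpolation=cv2.INTER_CUBIC)); print(n,u,v)
  T.append(np.hstack(r))
cv2.imwrite("pics/all4.png",np.clip(np.vstack(T)*1.4,0,255).astype(np.uint8))
E
```

```text
t 27.4 tcp [434.9  78.2 146.7] phi 25.6 gap 85.4 q [ 10.  10. -28.  52.   0.  75.] F [ 0.2 -0.2 -1. ]
top (array([648.5, 138.6,  27.7]), np.float64(0.943)) (array([395.2, 280.3, -30.8]), np.float64(0.942))
side (array([652.8, 144.6,  27.1]), np.float64(0.892)) (array([397.3, 285. , -33.1]), np.float64(0.889))
top 229 137
top 180 219
top 399 170
top 302 201
side 286 174
side 204 165
side 323 285
side 249 222
```

View pics/all4.png

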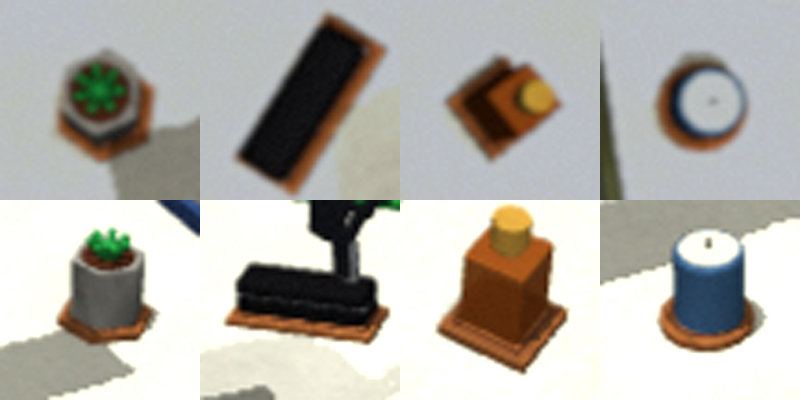

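All four stand on their own coasters. Row 1 is the top view and row 2 the side view, with no tilt. The fits suggest offsets of 2–4 mm, so I'll overlay the fitted outlines on the first pictures to check for bias.

```bash
cat > ov.py <<'E'
from fit import *
def tile(n,im,k,p,zb=0,w=20,S=10):
    V=solid(k,zb).copy(); 
    c,s=np.cos(np.radians(p[2])),np.sin(np.radians(p[2])); V[:,:2]=V[:,:2]@np.array([[c,s],[-s,c]])+np.array(p[:2])/1000
    uv=proj(n,V); o=np.round(uv.mean(0)).astype(int)-w
    t=cv2.resize(im[o[1]:o[1]+2*w,o[0]:o[0]+2*w],(2*w*S,2*w*S),interpolation=cv2.INTER_NEAREST)
    t=np.clip(t*1.4,0,255).astype(np.uint8)
    h=cv2.convexHull((((uv-o)+.5)*S).astype(np.float32)).astype(np.int32)
    cv2.polylines(t,[h],True,(255,255,0),1)
    return cv2.resize(t,(200,200),interpolation=cv2.INTER_AREA)
E
python3 - <<'E'
from ov import *
F={"top":{"round":(453.6,-91.6,0),"square":(554.6,-390.8,37.3),"hex":(646.5,135,25.5),"oblong":(393.9,276.6,-30.8)},
"side":{"round":(457,-88.8,0),"square":(557.8,-389.3,38.6),"hex":(650.8,139.4,27),"oblong":(396.7,281.6,-31)}}
T=[]
for n in F:
    im=cv2.imread(f"pics/{n}0.png"); T.append(np.hstack([tile(n,im,k,p,w=30 if k=="oblong" else 18) for k,p in F[n].items()]))
cv2.imwrite("pics/ov0.png",cv2.resize(np.vstack(T),(800,400)))
E
```

```text
(no output)
```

View pics/ov0.png

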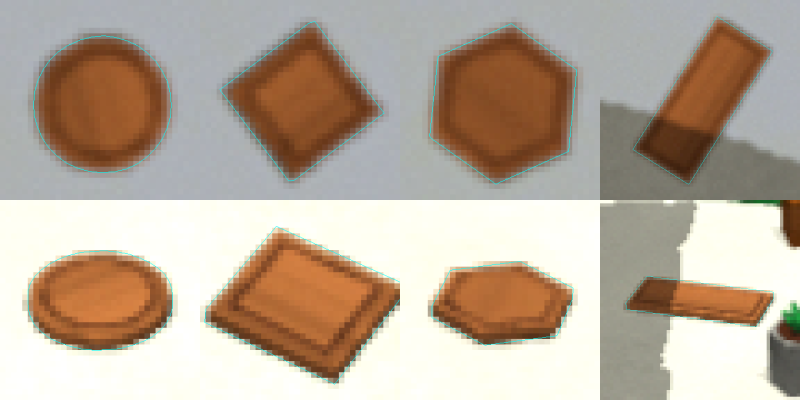

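The outlines match the coasters within about half a pixel. Now I overlay each object model, centred on the coaster as fitted per camera, on the current pictures.

```bash
python3 - <<'E'
from ov import *
F={"top":{"candle":(453.6,-91.6,0),"bottle":(554.6,-390.8,37.3),"planter":(646.5,135,25.5),"case":(393.9,276.6,-30.8)},
"side":{"candle":(457,-88.8,0),"bottle":(557.8,-389.3,38.6),"planter":(650.8,139.4,27),"case":(396.7,281.6,-31)}}
T=[]
for n in F:
    im=cv2.imread(f"pics/{n}4.png"); T.append(np.hstack([tile(n,im,k,p,zb=.008,w=30 if k=="case" else 20) for k,p in F[n].items()]))
cv2.imwrite("pics/ov4.png",np.vstack(T))
E
```

```text
(no output)
```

View pics/ov4.png

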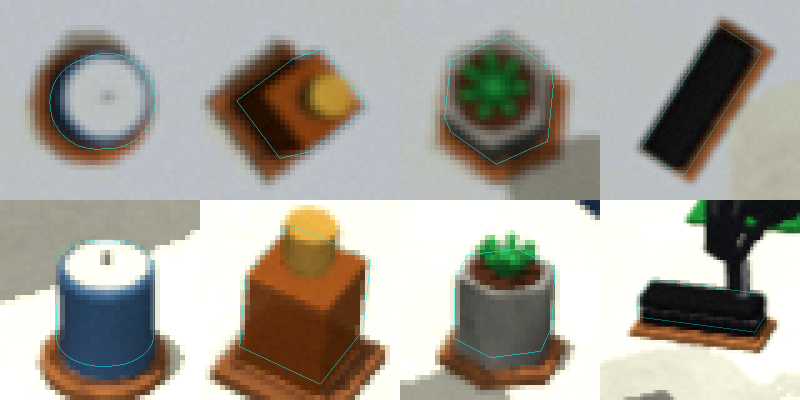

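Measured object-minus-coaster offsets, averaged over both cameras:

| Object | Offset (x, y), mm |
|---|---|
| planter | (+2, +4) |
| case | (+1, +3.7) |
| bottle | (0, +2.4) |
| candle | (+1, +1) |

I'll mend them in turn, starting with the planter.

>>> {"fn": "carry_out", "kwargs": {"increments": [[[0,0,0],[-1,5.5,0],8.5],[[0,0,0],[-2,11,0],8.5],[[0,0,0],[-3,16.5,0],8.5],[[0,0,0],[-4,22,0],8.5],[[0,0,0],[-4,22,0],8.5],[[0,0,0],[-4,22,0],8.5],[[0,0,0],[-4,22,5],8.5],[[0,0,0],[-4,22,9],8.5]]}}

```text
time: 28.5
tool_pos: [0.6481, 0.1366, 0.0556]
eef_rot: [[-0.432, 0.902, 0.0], [0.902, 0.432, -0.0], [-0.0, -0.0, -1.0]]
ft_force: [-0.6, 0.0, 0.3]
finger_gap: 0.0851
finger_force: 0.0
```

>>> {"fn": "carry_out", "kwargs": {"increments": [[[0,0,0],[0,0,2.7],8.5],[[0,0,0],[0,0,2.7],8.5],[[0,0,0],[0,0,2.7],6.6],[[0,0,0],[0,0,2.7],5.7],[[0,0,0],[0,0,2.7],5.7],[[0,0,0],[0,0,2.7],5.7]], "force": 30}}

```text
time: 29.25
tool_pos: [0.6506, 0.1372, 0.0314]
eef_rot: [[-0.432, 0.902, 0.003], [0.902, 0.432, 0.001], [-0.001, 0.003, -1.0]]
ft_force: [-1.2, 0.4, 6.6]
finger_gap: 0.0596
finger_force: 35.6
```

>>> {"fn": "carry_out", "kwargs": {"increments": [[[0,0,0],[0,0,-0.6],5.7],[[0,0,0],[-0.24,-0.37,-0.6],5.7],[[0,0,0],[-0.24,-0.37,-0.6],5.7],[[0,0,0],[-0.24,-0.37,-0.6],5.7]]}}

```text
time: 29.75
tool_pos: [0.6466, 0.133, 0.0346]
eef_rot: [[-0.432, 0.902, -0.001], [0.902, 0.432, -0.0], [0.0, -0.001, -1.0]]
ft_force: [-0.6, -0.9, -2.5]
finger_gap: 0.0593
finger_force: 34.6
```

>>> {"fn": "carry_out", "kwargs": {"increments": [[[0,0,0],[0,0,0.3],5.7],[[0,0,0],[0,0,0.36],5.7],[[0,0,0],[0,0,0.36],7],[[0,0,0],[0,0,0.36],8.5],[[0,0,0],[0,0,0.36],8.5],[[0,0,0],[0,0,-5],8.5],[[0,0,0],[0,0,-11],8.5],[[0,0,0],[0,0,-11],8.5]]}}

```text
time: 30.75
tool_pos: [0.6512, 0.1341, 0.1516]
eef_rot: [[-0.432, 0.902, 0.012], [0.902, 0.432, 0.002], [-0.003, 0.012, -1.0]]
ft_force: [-0.0, 0.4, -0.9]
finger_gap: 0.0849
finger_force: 0.0
```

```bash
python3 - <<'E'
from go import *
plan([(395.2,279,140,59.2)],[(395.2,279,14,59.2)])
E
```

```text
t 30.75 tcp [651.2 134.1 151.6] phi 25.6 gap 84.9 q [12. 30.  4. 63.  0. 76.] F [-0.   0.4 -0.9]
(395.2, 279, 140, 59.2) turn [  0.61   0.36 -33.6 ] shift [ 24.14 -16.84   0.89]
--
(395.2, 279, 14, 59.2) turn [0. 0. 0.] shift [ 0.   0.  12.6]
--
```

>>> {"fn": "carry_out", "kwargs": {"increments": [[[0,0,-7],[4.8,-3.3,0],8.5],[[0,0,-14],[9.6,-6.6,0],8.5],[[0,0,-21],[14.4,-9.9,0.5],8.5],[[0,0,-28],[19.2,-13.1,0.5],8.5],[[0,0,-33.6],[24.02,-16.38,0.5],8.5],[[0,0,-33.6],[24.02,-16.38,0.5],8.5],[[0,0,-33.6],[24.02,-16.38,0.5],8.5],[[0,0,-33.6],[24.02,-16.38,0.5],8.5]]}}

```text
time: 31.75
tool_pos: [0.3967, 0.2786, 0.14]
eef_rot: [[-0.858, 0.514, 0.001], [0.514, 0.858, -0.0], [-0.0, 0.0, -1.0]]
ft_force: [0.1, 0.4, 0.4]
finger_gap: 0.0847
finger_force: 0.0
```

```bash
python3 - <<'E'
from go import *
plan([(395.2,279,140,59.2),(395.2,279,13.4,59.2)])
from fit import *
V={}
for n in("top","side"):
    V[n]=arm.get_image(n); cv2.imwrite(f"pics/{n}5.png",V[n][0]); np.save(f"pics/{n}5.npy",V[n][1])
for n in V: print(n,fit("planter",(.647,.133),[26],{n:V[n]},zb=.008))
E
```

```text
t 31.75 tcp [396.7 278.6 140. ] phi 59.1 gap 84.7 q [ 35.  14. -23.  53.  -0.  66.] F [0.1 0.4 0.4]
(395.2, 279, 140, 59.2) turn [ 0.02  0.03 -0.1 ] shift [ 0.15 -0.04 -0.  ]
(395.2, 279, 13.4, 59.2) turn [ 0.02  0.03 -0.1 ] shift [ 0.15 -0.05 12.66]
--
top (array([645.8, 134.7,  25.3]), np.float64(0.939))
side (array([649.2, 141.5,  25.8]), np.float64(0.895))
```

>>> {"fn": "carry_out", "kwargs": {"increments": [[[0,0,0],[0.1,-0.03,5],8.5],[[0,0,0],[0.1,-0.03,10],8.5],[[0,0,0],[0.1,-0.03,12.6],8.5],[[0,0,0],[0.1,-0.03,12.6],8.5],[[0,0,0],[0.1,-0.03,12.6],5.5],[[0,0,0],[0.1,-0.03,12.6],4.1],[[0,0,0],[0.1,-0.03,12.6],4.1],[[0,0,0],[0.1,-0.03,12.6],4.1]]}}

```text
time: 32.85
tool_pos: [0.3958, 0.2801, 0.0156]
eef_rot: [[-0.859, 0.512, 0.003], [0.512, 0.859, 0.002], [-0.002, 0.003, -1.0]]
ft_force: [0.1, -0.6, 6.4]
finger_gap: 0.0435
finger_force: 32.7
```

>>> {"fn": "carry_out", "kwargs": {"increments": [[[0,0,0],[0,0,-0.5],4.1],[[0,0,0],[-0.11,-0.36,-0.5],4.1],[[0,0,0],[-0.11,-0.36,-0.5],4.1],[[0,0,0],[-0.11,-0.36,-0.5],4.1]]}}

```text
time: 33.35
tool_pos: [0.3933, 0.2754, 0.0189]
eef_rot: [[-0.859, 0.512, -0.001], [0.512, 0.859, -0.0], [0.0, -0.001, -1.0]]
ft_force: [0.1, -0.7, -1.2]
finger_gap: 0.0436
finger_force: 31.8
```

>>> {"fn": "carry_out", "kwargs": {"increments": [[[0,0,0],[0,0,0.25],4.1],[[0,0,0],[0,0,0.35],4.1],[[0,0,0],[0,0,0.35],6],[[0,0,0],[0,0,0.35],8.5],[[0,0,0],[0,0,0.35],8.5],[[0,0,0],[0,0,-5],8.5],[[0,0,0],[0,0,-11],8.5],[[0,0,0],[0,0,-13],8.5]]}}

```text
time: 34.35
tool_pos: [0.3956, 0.277, 0.1529]
eef_rot: [[-0.859, 0.512, 0.005], [0.512, 0.859, 0.004], [-0.003, 0.006, -1.0]]
ft_force: [0.5, 0.4, -1.1]
finger_gap: 0.0853
finger_force: 0.0
```

>>> {"fn": "carry_out", "kwargs": {"increments": [[[0,0,0],[0,0,0],8.5],[[0,0,0],[0,0,0],8.5]]}}

```text
time: 34.6
tool_pos: [0.3928, 0.2751, 0.1479]
eef_rot: [[-0.859, 0.512, -0.002], [0.512, 0.859, -0.001], [0.001, -0.002, -1.0]]
ft_force: [0.3, -0.3, -0.4]
finger_gap: 0.0851
finger_force: 0.0
```

```bash
python3 - <<'E'
from go import *
plan([(455,-90.4,145,38)],[(455,-90.4,28,38)])
E
```

```text
t 34.6 tcp [392.8 275.1 147.9] phi 59.2 gap 85.1 q [ 35.  14. -23.  54.   0.  66.] F [ 0.3 -0.3 -0.4]
(455, -90.4, 145, 38) turn [-0.12 -0.03 21.2 ] shift [-24.06 -28.21   0.32]
--
(455, -90.4, 28, 38) turn [0. 0. 0.] shift [ 0.   0.  11.7]
--
```

>>> {"fn": "carry_out", "kwargs": {"increments": [[[0,0,3],[-3.9,-4.6,0.2],8.5],[[0,0,6],[-7.8,-9.2,0.2],8.5],[[0,0,10],[-11.7,-13.8,0.2],8.5],[[0,0,14],[-15.6,-18.4,0.2],8.5],[[0,0,18],[-19.6,-23,0.2],8.5],[[0,0,21.2],[-24.06,-28.2,0.3],8.5],[[0,0,21.2],[-24.06,-28.2,0.3],8.5],[[0,0,21.2],[-24.06,-28.2,0.3],8.5]]}}

```text
time: 35.6
tool_pos: [0.4545, -0.0897, 0.1446]
eef_rot: [[-0.615, 0.789, -0.003], [0.789, 0.615, 0.001], [0.003, -0.002, -1.0]]
ft_force: [-0.3, 0.5, 0.7]
finger_gap: 0.0854
finger_force: 0.0
```

>>> {"fn": "carry_out", "kwargs": {"increments": [[[0,0,0],[0,0,0],8.5],[[0,0,0],[0,0,0],8.5]]}}

```text
time: 35.85
tool_pos: [0.4555, -0.0883, 0.1459]
eef_rot: [[-0.618, 0.786, -0.001], [0.786, 0.618, 0.0], [0.001, -0.0, -1.0]]
ft_force: [-0.3, 0.2, -0.0]
finger_gap: 0.0848
finger_force: 0.0
```

```bash
python3 - <<'E'
from go import *
plan([(455,-90.4,145,38),(455,-90.4,28,38)])
from fit import *
V={}
for n in("top","side"):
    V[n]=arm.get_image(n); cv2.imwrite(f"pics/{n}6.png",V[n][0]); np.save(f"pics/{n}6.npy",V[n][1])
for n in V: print(n,fit("case",(.394,.276),[-31],{n:V[n]},zb=.008))
E
```

```text
t 35.85 tcp [455.5 -88.3 145.9] phi 38.15 gap 84.8 q [-11.  12. -25.  53.   0.  41.] F [-0.3  0.2 -0. ]
(455, -90.4, 145, 38) turn [-0.02 -0.04  0.15] shift [-0.13 -0.17  0.09]
(455, -90.4, 28, 38) turn [-0.02 -0.04  0.15] shift [-0.14 -0.16 11.79]
--
top (array([393.2, 276.6, -30.8]), np.float64(0.939))
side (array([395.2, 280.7, -30.3]), np.float64(0.907))
```

>>> {"fn": "carry_out", "kwargs": {"increments": [[[0,0,0],[-0.13,-0.17,5],8.5],[[0,0,0],[-0.13,-0.17,9],8.5],[[0,0,0],[-0.13,-0.17,11.7],8.5],[[0,0,0],[-0.13,-0.17,11.7],8.5],[[0,0,0],[-0.13,-0.17,11.7],6.3],[[0,0,0],[-0.13,-0.17,11.7],5.3],[[0,0,0],[-0.13,-0.17,11.7],5.3],[[0,0,0],[-0.13,-0.17,11.7],5.3]]}}

```text
time: 36.95
tool_pos: [0.457, -0.0919, 0.0307]
eef_rot: [[-0.616, 0.788, 0.004], [0.788, 0.616, -0.0], [-0.002, 0.003, -1.0]]
ft_force: [0.2, 1.9, 6.7]
finger_gap: 0.055
finger_force: 32.5
```

>>> {"fn": "carry_out", "kwargs": {"increments": [[[0,0,0],[0,0,-0.5],5.3],[[0,0,0],[-0.02,-0.17,-0.5],5.3],[[0,0,0],[-0.02,-0.17,-0.5],5.3],[[0,0,0],[-0.02,-0.17,-0.5],5.3]]}}

```text
time: 37.45
tool_pos: [0.4538, -0.0931, 0.0339]
eef_rot: [[-0.616, 0.788, -0.001], [0.788, 0.616, 0.0], [0.0, -0.0, -1.0]]
ft_force: [-0.0, 0.9, -2.3]
finger_gap: 0.0549
finger_force: 32.4
```

>>> {"fn": "carry_out", "kwargs": {"increments": [[[0,0,0],[0,0.1,0.2],5.3],[[0,0,0],[0,0.1,0.34],5.3],[[0,0,0],[0,0.1,0.34],5.3],[[0,0,0],[0,0.1,0.34],7],[[0,0,0],[0,0.1,0.34],8.5],[[0,0,0],[0,0.1,0.34],8.5],[[0,0,0],[0,0.1,-5],8.5],[[0,0,0],[0,0.1,-11],8.5]]}}

```text
time: 38.45
tool_pos: [0.4538, -0.0922, 0.1445]
eef_rot: [[-0.616, 0.788, -0.003], [0.788, 0.616, 0.001], [0.002, -0.002, -1.0]]
ft_force: [1.1, -0.2, -0.1]
finger_gap: 0.085
finger_force: 0.0
```

>>> {"fn": "carry_out", "kwargs": {"increments": [[[0,0,0],[0,0,0],8.5],[[0,0,0],[0,0,0],8.5],[[0,0,0],[0,0,0],8.5]]}}

```text
time: 38.83
tool_pos: [0.4535, -0.0922, 0.1427]
eef_rot: [[-0.616, 0.788, -0.003], [0.788, 0.616, 0.001], [0.002, -0.002, -1.0]]
ft_force: [-0.9, -0.0, 0.6]
finger_gap: 0.0852
finger_force: 0.0
```

```bash
python3 - <<'E'
from go import *
plan([(555.8,-389.7,145,38)],[(555.8,-389.7,28,38)])
E
```

```text
t 38.83 tcp [453.5 -92.2 142.7] phi 38.0 gap 85.2 q [-11.  12. -25.  52.  -0.  41.] F [-0.9 -0.   0.6]
(555.8, -389.7, 145, 38) turn [-0.12 -0.14 -0.  ] shift [-29.74 -10.25  -0.29]
--
(555.8, -389.7, 28, 38) turn [0. 0. 0.] shift [ 0.   0.  11.7]
--
```

>>> {"fn": "carry_out", "kwargs": {"increments": [[[0,0,0],[-5,-1.7,0],8.5],[[0,0,0],[-10,-3.4,0],8.5],[[0,0,0],[-15,-5.1,0],8.5],[[0,0,0],[-20,-6.8,0],8.5],[[0,0,0],[-25,-8.5,0],8.5],[[0,0,0],[-29.74,-10.25,0],8.5],[[0,0,0],[-29.74,-10.25,0],8.5],[[0,0,0],[-29.74,-10.25,0],8.5]]}}

```text
time: 39.83
tool_pos: [0.556, -0.389, 0.142]
eef_rot: [[-0.615, 0.788, -0.003], [0.788, 0.615, 0.003], [0.004, -0.001, -1.0]]
ft_force: [0.3, -0.1, 0.4]
finger_gap: 0.0851
finger_force: 0.0
```

>>> {"fn": "carry_out", "kwargs": {"increments": [[[0,0,0],[0,0,0],8.5],[[0,0,0],[0,0,0],8.5]]}}

```text
time: 40.08
tool_pos: [0.557, -0.3887, 0.1443]
eef_rot: [[-0.617, 0.787, -0.0], [0.787, 0.617, 0.0], [0.0, -0.0, -1.0]]
ft_force: [-0.1, -0.5, -0.4]
finger_gap: 0.0849
finger_force: 0.0
```

```bash
python3 - <<'E'
from go import *
plan([(555.8,-389.7,145,38),(555.8,-389.7,28,38)])
from fit import *
V={}
for n in("top","side"):
    V[n]=arm.get_image(n); cv2.imwrite(f"pics/{n}7.png",V[n][0]); np.save(f"pics/{n}7.npy",V[n][1])
for n in V: print(n,fit("candle",(.454,-.091),[0],{n:V[n]},zb=.008))
E
```

```text
t 40.08 tcp [ 557.  -388.7  144.3] phi 38.07 gap 84.9 q [-35.  33.   7.  65.   0.  17.] F [-0.1 -0.5 -0.4]
(555.8, -389.7, 145, 38) turn [-0.   -0.02  0.07] shift [-0.   -0.16 -0.07]
(555.8, -389.7, 28, 38) turn [-0.   -0.02  0.07] shift [-1.000e-02 -1.600e-01  1.163e+01]
--
top (array([ 4.536e+02, -8.960e+01, -2.000e-01]), np.float64(0.923))
side (array([ 4.554e+02, -8.900e+01, -4.000e-01]), np.float64(0.914))
```

>>> {"fn": "carry_out", "kwargs": {"increments": [[[0,0,0],[0,-0.13,5],8.5],[[0,0,0],[0,-0.13,9],8.5],[[0,0,0],[0,-0.13,11.6],8.5],[[0,0,0],[0,-0.13,11.6],8.5],[[0,0,0],[0,-0.13,11.6],5.5],[[0,0,0],[0,-0.13,11.6],4.1],[[0,0,0],[0,-0.13,11.6],4.1],[[0,0,0],[0,-0.13,11.6],4.1]]}}

```text
time: 41.18
tool_pos: [0.5575, -0.3916, 0.0301]
eef_rot: [[-0.616, 0.788, 0.003], [0.788, 0.616, -0.002], [-0.004, 0.001, -1.0]]
ft_force: [0.5, 0.4, 6.1]
finger_gap: 0.0435
finger_force: 32.6
```

>>> {"fn": "carry_out", "kwargs": {"increments": [[[0,0,0],[0,0,-0.5],4.1],[[0,0,0],[-0.16,-0.16,-0.5],4.1],[[0,0,0],[-0.16,-0.16,-0.5],4.1],[[0,0,0],[-0.16,-0.16,-0.5],4.1]]}}

```text
time: 41.68
tool_pos: [0.5555, -0.3928, 0.0325]
eef_rot: [[-0.616, 0.788, -0.001], [0.788, 0.616, 0.001], [0.001, -0.0, -1.0]]
ft_force: [-0.5, 0.1, -2.6]
finger_gap: 0.0437
finger_force: 31.8
```

Tool-y coordinate is within 1 mm of the target, so I lower, release and retreat.

>>> {"fn": "carry_out", "kwargs": {"increments": [[[0,0,0],[0,0,0.15],4.1],[[0,0,0],[0,0,0.26],4.1],[[0,0,0],[0,0,0.26],4.1],[[0,0,0],[0,0,0.26],6],[[0,0,0],[0,0,0.26],8.5],[[0,0,0],[0,0,0.26],8.5],[[0,0,0],[0,0,-5],8.5],[[0,0,0],[0,0,-11],8.5]]}}

```text
time: 42.68
tool_pos: [0.555, -0.3923, 0.143]
eef_rot: [[-0.616, 0.788, -0.003], [0.788, 0.616, 0.002], [0.003, -0.001, -1.0]]
ft_force: [1.5, -0.6, -0.2]
finger_gap: 0.0851
finger_force: 0.0
```

>>> {"fn": "carry_out", "kwargs": {"increments": [[[0,0,0],[4,-4,-3],8.5],[[0,0,0],[8,-8,-5],8.5],[[0,0,0],[12,-12,-5],8.5],[[0,0,0],[12,-14,-5],8.5],[[0,0,0],[12,-14,-5],8.5],[[0,0,0],[12,-14,-5],8.5]]}}

```text
time: 43.42
tool_pos: [0.373, -0.3854, 0.1932]
eef_rot: [[-0.616, 0.788, 0.001], [0.788, 0.616, -0.001], [-0.001, 0.001, -1.0]]
ft_force: [0.0, 0.0, 0.9]
finger_gap: 0.085
finger_force: 0.0
```

```bash
python3 - <<'E'
from go import *
plan()
from ov import *
V={}
for n in("top","side"):
    V[n]=arm.get_image(n); cv2.imwrite(f"pics/{n}8.png",V[n][0]); np.save(f"pics/{n}8.npy",V[n][1])
F={"top":{"candle":(453.6,-91.6,0),"bottle":(554.6,-390.8,37.3),"planter":(646.5,135,25.5),"case":(393.9,276.6,-30.8)},
"side":{"candle":(457,-88.8,0),"bottle":(557.8,-389.3,38.6),"planter":(650.8,139.4,27),"case":(396.7,281.6,-31)}}
T=[]
for n in F:
    for k,p in F[n].items():
        r,q=fit(k,(p[0]/1000,p[1]/1000),[p[2]],{n:V[n]},zb=.008); print(n,k,np.round(r-np.array(p),1),q)
    T.append(np.hstack([tile(n,V[n][0],k,p,zb=.008,w=30 if k=="case" else 20) for k,p in F[n].items()]))
cv2.imwrite("pics/ov8.png",np.vstack(T))
E
```

```text
t 43.42 tcp [ 373.  -385.4  193.2] phi 38.01 gap 85.0 q [-46.  17. -11.  62.   0.   6.] F [0.  0.  0.9]
top candle [0.  1.9 1.9] 0.918
top bottle [-1.2  2.  -0.6] 0.922
top planter [-0.8 -0.1  0.1] 0.941
top case [-0.8  0.   0. ] 0.939
side candle [-3.8 -4.2  8.2] 0.257
side bottle [-1.7  0.6  3. ] 0.93
side planter [-1.6  2.2 -0.6] 0.892
side case [-2.1 -1.   0.5] 0.923
```

View pics/ov8.png

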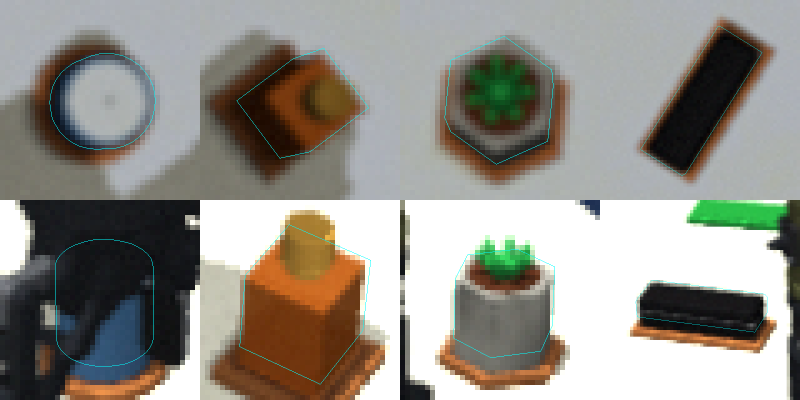

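View pics/side8.png

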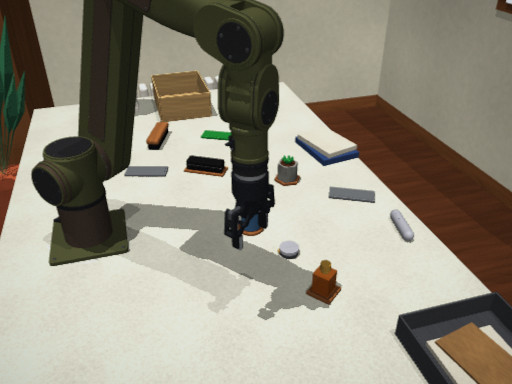

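Everything is upright on its own coaster, within about 2 mm. In the side view the bottle is at (323,280), planter (288,170) and case (205,165), with the candle at (250,220) behind the gripper; the tin is undisturbed at (289,249).

```bash
python3 -c "
from station import arm
print(arm.finish_job())"
```

```text
the job is handed in; nothing more can be done
None
```

The candle, scent bottle, plant pot and spectacle case are each upright on the coaster of their own shape, centred to within about 2–3 mm by camera and lined up with its edges to within about 3 degrees; the tin and bowl were not touched, and the job is handed in at about 43 s of the 122 s.

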